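Load a glass cell into the photometer's sample drawer

ROBOT

A 6-joint arm with a two-finger parallel gripper is mounted at the origin on a cart in front of the work surface, level with it; the furniture and walls round the work are solid. World frame = base frame: x ahead of the robot, y to its left, z up, the work surface at z = 0. Lengths are in m, angles in rad, forces in N, time in s.
With the tool pointing down it reaches from about 0.325 to 0.875 m from the base axis. Payload 4.4 kg.
Tool frame: the origin (TCP) lies midway between the tips of the shut fingers; the grasp point (between the pads) lies 19 mm behind it (r.grip_point_offset is the distance from the TCP to the grasp point, in m); z points along the fingers, y is the line along which they close (so a half turn about z gives the same grasp; the last joint's range is limited). The gripper opens to 85 mm and grips with 20 to 120 N. Pads are 22 mm wide; open, the fingers measure 114 mm over their backs; the gripper's body (76 mm by 85 mm) begins 54 mm behind the grasp point. The pads swing forward as they close: fully open they stand 13 mm farther back than shut.
Start: joints at [-1.333, 0.207, 1.542, -0, 1.393, -0.15], TCP at [0.218, -0.532, 0.231] pointing down, gripper open.
Joint ranges: [-2.73, 2.73], [-0.86, 2.22], [0.23, 2.46], [-1.11, 4.25], [0.08, 2.63], [-2.82, 2.82]. Speed limits (rad/s): [2.79, 2.79, 3.14, 3.14, 3.14, 3.14].

INTERFACE

Orientations are given as a unit quaternion [x, y, z, w].
In Python, from workcell import r gives the robot as it stands.
- The arm moves only by the tool carry_out, never from a script. Its argument "motion" is a list of rows, each a list of 7 numbers: the shift along the tool's x, y, z normalised to -1 to 1, where 1 is 0.4 m, then the turn, a rotation vector about the tool's x, y, z normalised to -1 to 1, where 1 is 0.12 rad, then the opening, from 0 (shut) to 1 (fully open). A call has 1 to 12 rows; each row shifts and turns the commanded pose from where the row before left it, along the tool's axes as they then stand; what a row does not reach is not made up. A row lasts 1/8 s, in which the tool goes at most 62.5 mm and 10.7 degrees, less where a joint would pass 70% of its speed; a pose out of reach is approached as far as the arm can. A call with a number of a shift or a turn outside -1 to 1 is refused whole. A call with a gripper value outside its range is refused whole. The fingers move at their own pace and stop on an object; "newtons" is the grip in N (left out, the last holds). Time passes only in rows, so rows that do not move let the fingers close. It gives the time, the measured TCP pose, the force, the opening and the grip force at its end, in the units of the state.
- r.get_obs(): the state, without advancing time (a new reading comes with each control period).
- r.grab_frame(name): name is "scene" or "top"; returns a dict with "pixels" (400x640x3 uint8, red, green, blue), "depth" (400x640 float32, m along the optical axis (not along the pixel's ray), 0 where there is no reading), "K" (3x3 intrinsics, pixels), "k1" (the pictures are not rectified: a ray, as slopes to the right and down, at radius r is drawn at 1 + k1 r^2 times it, then the intrinsics apply), "view" (4x4, takes a point from world to camera coordinates). Camera axes: x right, y down, z forward; pixel columns grow to the right and rows downward; lengths in m; the calibration is good to about 2 mm. A picture is of the moment at which its call begins.
- r.hand_in(): hands the job in; it is judged then, once.
The state is a dict: "time": time; "joints": joint angles; "joint_velocities": joint speeds; "tau": joint torques, N m; "position": TCP position; "ee_rot": TCP orientation; "force": force on the tool from outside, world axes, zero at the start; "moment": the same for the moment, N m; "opening": finger opening in m; "gripper_force": force on a finger pad.
Only numpy, scipy, OpenCV 4.12 (cv2) and the standard library are available. Lean on these libraries where they do the work, as an engineer would, in place of code of your own. Each camera call takes 0.05 s, during which the arm holds its last target. There are 200 camera calls.

TASK

Pull the photometer's sample drawer fully open, take the stoppered glass cell from the sloping rack and set it in the drawer's well with its clear faces across the marked light path (light must pass through the clear faces, not the frosted sides). Press it gently down by feel until it is fully home on the well's floor (it is glass, do not force it), then push the drawer fully shut. Leave the two open cells in the rack.

Things in the scene. Friction and masses are not known exactly. Their poses are not given: they have to be found in the camera images.
- cell: The stoppered glass cell, 20 x 20 mm square, 50 mm tall with its stopper, 35 g. Origin: centre of its underside; z runs up its length. Clear faces look along its +x and -x; white frosted, ribbed sides along +y and -y. The lowest 4 mm of the foot taper by 2 mm a side. It starts in one of the rack's three pockets. Half a turn makes no difference in the photometer; a quarter turn does.
- cell_top (a point): Middle of the flat grey stopper's top, 50 mm above the cell's underside; the stopper is 7 mm high and as wide as the cell. Axes as the cell's.
- cell_rack: White rack fixed to the worktop, 212 mm long; its place and yaw vary. An inclined block with three square pockets (22 mm wide, 25 mm deep) in a row along its y, 62 mm apart. Origin at worktop level under the middle. The pockets, and the cells in them, lean 35 degrees from vertical toward the rack's -x (the robot's side).
- rack_mouth (a point): Middle pocket's mouth, 58 mm above the worktop; axes as the rack's. The face round the mouths is square to the pocket axes. The stoppered cell shows 25 mm above it, clear faces up and down the slope, frosted sides along the row, 42 mm free to the next cell: grip it across the frosted sides with the tool leaning as the cell does, and draw it out along its length.
- open_cell_1: An open cell without stopper, 20 x 20 x 40 mm, in another pocket of the rack (15 mm showing); origin at the centre of its underside, axes as the stoppered cell's. Stays there.
- open_cell_2: The second open cell, same as open_cell_1, in the third pocket. Stays there.
- photometer: White photometer fixed to the worktop, its place and yaw vary; 160 mm deep (x), 190 mm wide (y), 92 mm high. Origin: centre of its underside at worktop level; its front looks along its -x. Its roof's underside is 12 mm above the drawer's deck: a cell that stands higher bars the drawer.
- drawer_handle (a point): Middle of the drawer's bar handle: a level round steel bar 11 mm thick, 90 mm long along y, 52 mm above the worktop, its axis 35 mm in front of the drawer's front panel; moves with the drawer. The photometer's top is 40 mm higher and starts 47 mm behind the bar when shut. Axes as the photometer's.
- sample_drawer: The photometer's drawer: front panel with the handle, and an aluminium deck behind it with the well. Shut at the start, when its origin and axes coincide with the photometer's; slides 110 mm out along their -x to a stop, against about 2 N of friction and some drag, and stays where it is left. The panel's inner face is 50 mm in front of the well's home axis and rises 9 mm above the deck.
- well_mouth (a point): Point at deck height (58 mm above the worktop) on the axis the cell has when home; moves with the drawer. Axes as the photometer's: the light path runs along y (two black lines and two round spots on the deck mark it). The well is a rectangular hole from 14 mm toward -x to 10 mm toward +x of this point and 11.25 mm to either side in y; its rim has a 1.5 mm bevel.
- well_floor (a point): Middle of the home place on the well's hard floor, 45 mm below the deck. Home, the cell stands only 5 mm above the deck, too little to hold while pushing it down; put it in part way, let go, then push on its top until it stops on the floor.
- well_spring: Sprung round steel bar (radius 6 mm) in the well's -x wall, 12 mm below the deck, standing out to 8.5 mm from the home axis. It gives way at 2 to 4 N sideways, presses the cell flat against the +x wall and grips it: a cell let go with its foot past the bar stays there, and some 3 to 10 N on its top move it on down. Origin: the bar's middle.

How it is judged:
On the way, in this order (a step that is already met when the one before it is completed fails the run):
1. the sample drawer is pulled open (x of drawer_handle in the frame of photometer below -0.222 m), for 0.2 s.
2. the cell stands home in the well, clear faces across the light path (z of cell in the frame of well_mouth below -0.043 m and horizontal distance between cell and well_mouth below 0.003 m and angle between the x axis of cell and the y axis of well_mouth, either way round below 0.07 rad and angle between cell's own z axis and vertical below 0.07 rad and x of drawer_handle in the frame of photometer below -0.157 m), for 0.2 s.
At the end, for the whole second after the job is handed in: The drawer is shut (within 4 mm) with the cell at rest in its well: underside within 2 mm of the well's floor, axis within 3 mm of its home, upright and with the clear faces square to the light path within 4 degrees (z of cell in the frame of well_mouth below -0.043 m and horizontal distance between cell and well_mouth below 0.003 m and angle between the x axis of cell and the y axis of well_mouth, either way round below 0.07 rad and angle between cell's own z axis and vertical below 0.07 rad and x of drawer_handle in the frame of photometer above -0.131 m and linear speed of cell below 0.02 m/s); the robot touches nothing.
It fails at once if an open cell is moved out of its place in the rack (by more than 15 mm) (distance of any of open_cell_1, open_cell_2 from where it was at the start of the episode above 0.015 m).
It fails at once if the glass cell is forced against the drawer with more than 45 N (contact force between cell and sample_drawer above 45 N).
It also fails if it takes over 67 s, if anything falls off the work surface, if the arm or the gripper's body presses on something with over 40 N, if the wrist force passes 120 N, or if a joint passes its speed limit or range.

## Working session

There is one attempt and no reset: what is moved stays moved. The work goes in short steps, Python scripts to look and compute and a tool call to move; the robot and the scene stay as the last step left them, time stands still between calls to the robot, and variables do not carry over. Pictures are saved under pics/ and viewed, at most 10 in all, crops included, and the job is handed in when it is done.

Besides the shell and the picture viewer there is one more tool, called after "Call:" as name(argument=value, ...) on one line, values as JSON. carry_out: Moves the arm, as the interface text tells. Scaled input: -1 to 1 covers 0.4 m each way for a shift and 0.12 rad each way for a turn. Its arguments: {"type":"object","properties":{"motion":{"type":"array"},"newtons":{"type":"number"}},"required":["motion"]}

```bash
mkdir -p pics; cat > h.py <<'E'
import numpy as np, cv2
from workcell import r
from scipy.spatial.transform import Rotation as R
def cloud(f):
    d=f["depth"];K=np.array(f["K"]);h,w=d.shape
    u,v=np.meshgrid(np.arange(w),np.arange(h))
    return rays(f,np.stack([u,v],-1).reshape(-1,2).astype(float)).reshape(h,w,3),d
def rays(f,uv):
    K=np.array(f["K"]);p=np.asarray(uv,float).reshape(-1,2)
    return cv2.undistortPoints(p.reshape(-1,1,2),K,np.array([f["k1"],0,0,0,0.])).reshape(-1,2)
def world(f,uv,depth):
    s=rays(f,uv);d=np.asarray(depth).reshape(-1,1)
    c=np.hstack([s*d,d]);V=np.array(f["view"])
    return (c-V[:3,3])@V[:3,:3]
def plane(f,uv,z):
    s=rays(f,uv);V=np.array(f["view"]);D=np.hstack([s,np.ones((len(s),1))])@V[:3,:3];o=-V[:3,:3].T@V[:3,3]
    return o+D*((z-o[2])/D[:,2])[:,None]
def full(f):
    h,w=f["depth"].shape;u,v=np.meshgrid(np.arange(w),np.arange(h))
    uv=np.stack([u,v],-1).reshape(-1,2).astype(float)
    return world(f,uv,f["depth"].reshape(-1)).reshape(h,w,3)
E
python3 - <<'E'
from h import *
for n in("scene","top"):
    f=r.grab_frame(n);cv2.imwrite(f"pics/{n}.png",f["pixels"][:,:,::-1]);np.savez(f"{n}.npz",**f)
    V=np.array(f["view"]);print(n,-V[:3,:3].T@V[:3,3],V[2,:3],f["K"],f["k1"])
o=r.get_obs();print(o)
E
```

```text
scene [0.32428019 0.54750461 0.83320058] [ 0.30014732 -0.56584846 -0.76793692] [[442.95161458   0.         318.82401557]
 [  0.         442.95161458 195.95174074]
 [  0.           0.           1.        ]] -0.046243955527665775
top [4.49770651e-01 7.87790671e-04 1.09712832e+00] [ 0.14561814 -0.03029508 -0.98887692] [[432.00621068   0.         323.04270894]
 [  0.         432.00621068 195.79947555]
 [  0.           0.           1.        ]] -0.054577830583847645
{'time': 0.1, 'joints': array([-1.33248290e+00,  2.07382817e-01,  1.54282365e+00, -2.22822958e-05,
        1.39354198e+00, -1.50494455e-01]), 'joint_velocities': array([-0.00166396, -0.00141199, -0.00172226, -0.00026111, -0.00137497,
       -0.00033594]), 'tau': array([-1.11105652e-03, -3.84092903e+01, -2.92549002e+01, -2.36343340e-04,
        4.88414371e-03,  9.59690141e-06]), 'position': array([ 0.21779231, -0.53139765,  0.23020868]), 'ee_rot': array([ 9.81162040e-01,  1.93183563e-01, -5.82684682e-05, -1.07637411e-03]), 'force': array([0.46906347, 0.57082818, 0.09787021]), 'moment': array([-0.01067886,  0.01390321,  0.02458459]), 'gripper_force': 0.0, 'opening': 0.08510029262728487}
```

View pics/scene.png

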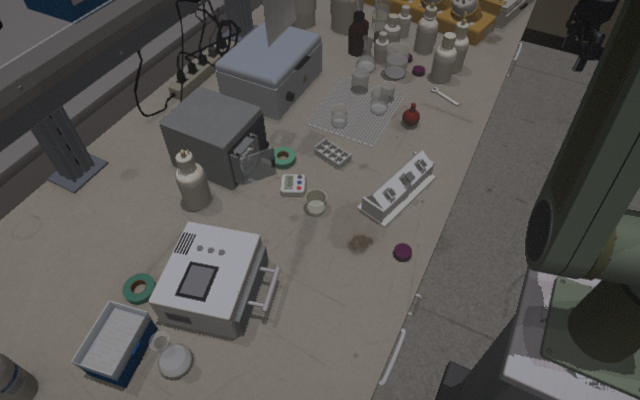

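View pics/top.png

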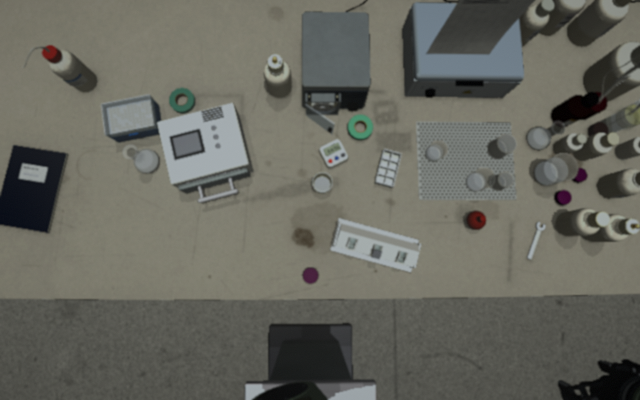

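```bash
python3 - <<'E'
from h import *
t=dict(np.load("top.npz"));s=dict(np.load("scene.npz"))
a=cv2.resize(t["pixels"][205:285,320:430],None,fx=5,fy=5,interpolation=3)[:,:,::-1]
b=cv2.resize(s["pixels"][145:225,350:445],None,fx=5,fy=5,interpolation=3)[:,:,::-1]
c=np.zeros((600,800,3),np.uint8)
A=cv2.resize(t["pixels"][215:280,325:425],None,fx=4,fy=4,interpolation=3)
B=cv2.resize(s["pixels"][145:225,350:440],None,fx=4,fy=4,interpolation=3)
C=cv2.resize(t["pixels"][95:210,150:260],None,fx=2.5,fy=2.5,interpolation=3)
c[:260,:400]=A;c[:320,400:760]=B;c[300:300+C.shape[0],:C.shape[1]]=C
cv2.imwrite("pics/c.png",np.clip(c[:,:,::-1]*1.5,0,255).astype(np.uint8))
for n,f in(("top",t),("scene",s)):
    P=full(f);ok=f["depth"]>0
    print(n,"table z",np.median(P[ok&(abs(P[...,2])<.02)&(P[...,0]>.3)&(P[...,0]<.7)&(abs(P[...,1])<.5)][:,2]))
    # photometer roof
    m=ok&(abs(P[...,2]-.092)<.005)&(P[...,1]>.15)&(P[...,1]<.6)&(P[...,0]>.3)&(P[...,0]<.8)
    m=m.astype(np.uint8);k,l,st,ce=cv2.connectedComponentsWithStats(m);i=1+np.argmax(st[1:,4])
    q=P[l==i];rc=cv2.minAreaRect(q[:,:2].astype(np.float32));print("roof",len(q),np.median(q[:,2]),rc,cv2.boxPoints(rc).round(4).tolist())
    # handle
    m=ok&(abs(P[...,2]-.0575)<.006)&(P[...,1]>.1)&(P[...,1]<.5)&(P[...,0]>.25)&(P[...,0]<.6)
    k,l,st,ce=cv2.connectedComponentsWithStats(m.astype(np.uint8))
    for i in range(1,k):
        if st[i,4]>15:
            q=P[l==i];print("h",st[i],q.mean(0).round(4),cv2.minAreaRect(q[:,:2].astype(np.float32)))
    # rack
    m=ok&(P[...,2]>.012)&(P[...,2]<.12)&(P[...,1]>-.3)&(P[...,1]<.06)&(P[...,0]>.25)&(P[...,0]<.47)
    k,l,st,ce=cv2.connectedComponentsWithStats(m.astype(np.uint8));i=1+np.argmax(st[1:,4])
    q=P[l==i];print("rack",st[i],q.min(0),q.max(0),cv2.minAreaRect(q[:,:2].astype(np.float32)))
    if n=="top":
        for v in range(225,272,3):print(v,[f"{P[v,u,2]*1000:.0f}" for u in range(330,424,3)])
E
```

```text
top table z 0.0012915357203427623
roof 4628 0.0936548735262267 ((0.7264423370361328, 0.25856730341911316), (0.15839266777038574, 0.19116385281085968), 15.115822792053223) [[0.6251000165939331, 0.3301999866962433], [0.6748999953269958, 0.14560000598430634], [0.8277999758720398, 0.18690000474452972], [0.777999997138977, 0.3714999854564667]]
h [197 197  21   6  65] [0.5955 0.2542 0.0576] ((0.5981900095939636, 0.25071120262145996), (0.011288096196949482, 0.04910159856081009), 14.544809341430664)
rack [356 251  63  17 578] [ 0.4296166  -0.26197878  0.01213885] [ 0.46940214 -0.11103942  0.08547048] ((0.4645896255970001, -0.18662883341312408), (0.14925581216812134, 0.03893151506781578), 76.51581573486328)
225 ['-3', '6', '5', '47', '51', '49', '47', '3', '5', '12', '8', '9', '5', '1', '1', '1', '2', '-4', '1', '-0', '4', '1', '3', '1', '-3', '2', '3', '1', '2', '0', '-1', '1']
228 ['4', '-2', '5', '53', '65', '63', '58', '53', '53', '47', '44', '6', '9', '9', '6', '9', '-1', '6', '-2', '4', '3', '-0', '3', '0', '-3', '1', '5', '1', '2', '-0', '-1', '0']
231 ['-0', '3', '14', '50', '71', '73
[... 2558 characters left out ...]
ble z 0.0022107145763690054
roof 6676 0.09410327237589122 ((0.7245968580245972, 0.2579076588153839), (0.16196247935295105, 0.19232916831970215), 15.027871131896973) [[0.6215000152587891, 0.329800009727478], [0.6712999939918518, 0.14399999380111694], [0.8277000188827515, 0.1860000044107437], [0.777899980545044, 0.3718000054359436]]
h [261 285  14  27 116] [0.5942 0.2525 0.0578] ((0.5984930992126465, 0.24657654762268066), (0.014269270934164524, 0.05516957864165306), 17.046892166137695)
rack [397 150  38  48 576] [ 0.42656956 -0.2585403   0.01288309] [ 0.46998622 -0.11088788  0.08869536] ((0.44959625601768494, -0.18428832292556763), (0.14773210883140564, 0.04281521961092949), 88.60650634765625)
```

View pics/c.png

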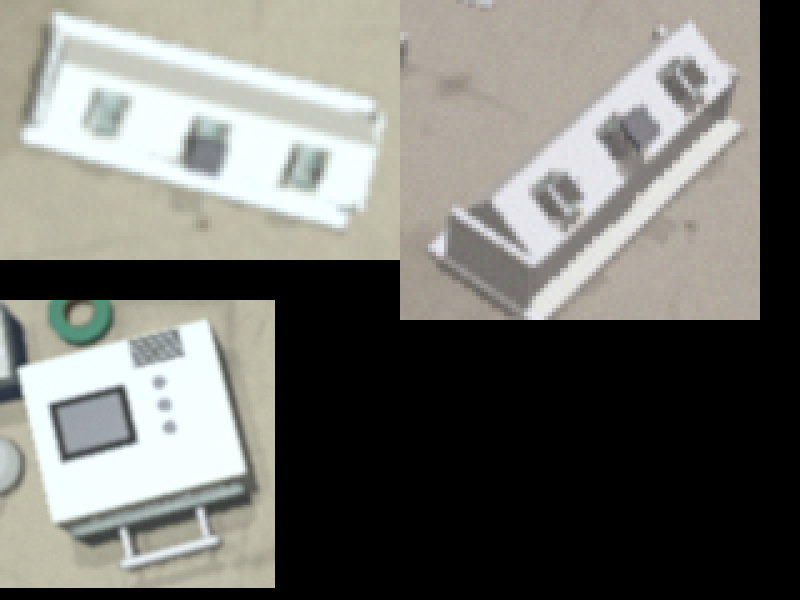

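```bash
cat >> h.py <<'E'
def tri(f,p,g,q):
    o=[];D=[]
    for c,x in((f,p),(g,q)):
        V=np.array(c["view"]);d=np.append(rays(c,[x])[0],1)@V[:3,:3];D.append(d/np.linalg.norm(d));o.append(-V[:3,:3].T@V[:3,3])
    A=np.stack([D[0],-D[1]],1);t=np.linalg.lstsq(A,o[1]-o[0],rcond=None)[0]
    a=o[0]+t[0]*D[0];b=o[1]+t[1]*D[1];return (a+b)/2,np.linalg.norm(a-b)
E
python3 - <<'E'
from h import *
t=dict(np.load("top.npz"));s=dict(np.load("scene.npz"))
C={}
for n,f in(("top",t),("scene",s)):
    P=full(f);ok=f["depth"]>0;px=f["pixels"].astype(int);g=px.mean(2)
    m=ok&(P[...,2]>.03)&(P[...,2]<.1)&(P[...,1]>-.3)&(P[...,1]<.06)&(P[...,0]>.38)&(P[...,0]<.56)
    k,l,st,ce=cv2.connectedComponentsWithStats(m.astype(np.uint8));i=1+np.argmax(st[1:,4]);m=l==i
    w=m&(g>np.percentile(g[m],60))
    # face plane z=a x+b y+c ; trimmed fit
    q=P[w];k=np.ones(len(q),bool)
    for _ in range(8):
        A=np.c_[q[:,:2],np.ones(len(q))];c=np.linalg.lstsq(A[k],q[k,2],rcond=None)[0];e=abs(A@c-q[:,2]);k=e<max(.004,np.percentile(e,60)*1.2)
    nn=np.array([-c[0],-c[1],1]);nn/=np.linalg.norm(nn)
    print(n,"face",k.sum(),"lean",np.degrees(np.arccos(nn[2])),"yaw",np.degrees(np.arctan2(-nn[1],-nn[0])))
    # stopper grey/dark inside rack, above the face plane
    A=c[0]*P[...,0]+c[1]*P[...,1]+c[2]
    hi=m&((P[...,2]-A)*nn[2]>.012)&(g<np.percentile(g[m],50))
    kk,l,st,ce=cv2.connectedComponentsWithStats(hi.astype(np.uint8))
    for i in range(1,kk):
        if st[i,4]>8: q=P[l==i];print("hi",st[i],ce[i],np.median(q,0).round(4),np.median(px[l==i],0))
    # print gray patch
    a=(238,275,360,394) if n=="top" else (166,190,398,418)
    print(g[a[0]:a[1]:1,a[2]:a[3]:1].astype(int)[::2] if n=="top" else g[a[0]:a[1],a[2]:a[3]].astype(int)[::2])
# bar ends
for uv in ([200,199.8],[236.8,191]):print(plane(t,[uv],.0575))
h=plane(t,[[218.4,195.4]],.0575)[0];print(h)
E
```

```text
top face 767 lean 34.94467373504892 yaw -15.486159972757592
hi [347 240   8   8  17] [349.82352941 242.76470588] [ 0.49   -0.0915  0.0741] [118. 131. 128.]
hi [371 247  11  12  90] [375.83333333 252.91111111] [ 0.4638 -0.1539  0.0784] [84.5 87.5 90. ]
hi [396 254  11   9  32] [400.96875 258.125  ] [ 0.4518 -0.2136  0.0729] [117.  125.5 121.5]
[[169 171 168 168 168 166 163 158 156 152 147 143 138 138 134 132 131 131
  131 131 131 131 131 131 131 130 131 132 132 132 135 135 137 141]
 [169 169 169 169 169 170 170 169 170 169 168 168 166 164 161 158 154 148
  144 140 137 135 133 130 132 130 131 131 132 131 132 131 132 131]
 [170 169 169 169 169 169 170 169 169 169 169 170 170 169 169 169 170 169
  169 168 165 163 159 155 150 146 142 137 135 134 132 131 132 131]
 [170 168 169 170 169 169 170 170 169 169 171 169 160 141 132 140 146 153
  159 163 165 166 169 169 169 169 168 165 163 160 157 152 147 143]
 [168 169 169 168 169 169 169 168 170 170 170 163 135 103 108 125 134 133
  128 119 116 124 140 159 167 169 169 169 169 170 170 170 168 168]
 [169 169 169 170 169 169 169 169 170 168 160 137 
[... 2700 characters left out ...]
3 141 118  95  98  92  88  65  75  87  91  89  90  88  87  89 102 148
  154 153]
 [141 104  90  79  72  74  75  78  61  70  87  89  89  90  86  88 105 142
  153 152]
 [155 141 108  77  70  70  72  75  71  69  58  74  87  95 105 133 153 153
  139 109]
 [153 155 154 130  89  70  69  71  73  78  82  69  98 121 147 155 138 110
   88  82]
 [153 152 155 152 134  95  78  77  81  86  88  88  91 131 122 106  88  84
   83  82]
 [153 153 153 153 153 153 120 103  93  90  88  85  85  87  85  82  82  84
   85  97]
 [154 152 155 153 154 152 139 115 106  97  87  84  85  83  84  83  87  98
  145 151]]
[[0.59303365 0.26690417 0.0575    ]]
[[0.61461226 0.17839616 0.0575    ]]
[0.6038051  0.22269552 0.0575    ]
```

```bash
cat >> h.py <<'E'
def down(yaw):  # tool pointing down, tool y at world angle yaw (deg)
    a=np.radians(yaw);y=np.array([np.cos(a),np.sin(a),0]);z=np.array([0,0,-1.]);return np.stack([np.cross(y,z),y,z],1)
def plan(p,M,op,n=None,start=None):
    o=r.get_obs();P,Q=start or (np.array(o["position"]),R.from_quat(o["ee_rot"]).as_matrix())
    p=np.array(p,float);w=R.from_matrix(Q.T@M).magnitude();d=np.linalg.norm(p-P)
    n=n or int(max(np.ceil(w/.118),np.ceil(d/.06),1));print("rows",n,"dist",d.round(3),"turn",round(np.degrees(w),1))
    out=[]
    for i in range(n):
        k=n-i;sh=Q.T@(p-P)/k/.4;rv=R.from_matrix(Q.T@M).as_rotvec()/k/.12
        sh=sh.round(3)+0.;rv=rv.round(2)+0.;out.append([*sh,*rv,op])
        P=P+Q@sh*.4;Q=Q@R.from_rotvec(rv*.12).as_matrix()
    for q in out:print("["+",".join(f"{x:g}" for x in q)+"]",end=",")
    print();return P,Q
E
python3 - <<'E'
from h import *
s=plan([.603,.224,.13],down(15),.35,n=16)
plan([.603,.224,.033],down(15),.35,start=s)
E
```

```text
rows 16 dist 0.854 turn 82.7
[0.1,-0.086,0.016,0,0,-0.75,0.35],[0.108,-0.077,0.016,0,0,-0.75,0.35],[0.114,-0.067,0.016,0,0,-0.75,0.35],[0.12,-0.056,0.016,0,0,-0.75,0.35],[0.124,-0.046,0.016,0,0,-0.75,0.35],[0.128,-0.034,0.016,0,0,-0.75,0.35],[0.131,-0.022,0.016,0,0,-0.75,0.35],[0.132,-0.011,0.016,0,0,-0.75,0.35],[0.133,0.001,0.016,0,0,-0.75,0.35],[0.132,0.013,0.016,0,0,-0.75,0.35],[0.13,0.025,0.016,0,0,-0.76,0.35],[0.127,0.037,0.016,0,0,-0.75,0.35],[0.123,0.048,0.015,0,0,-0.76,0.35],[0.119,0.059,0.016,0,-0.01,-0.75,0.35],[0.113,0.07,0.015,0,0,-0.76,0.35],[0.106,0.079,0.016,0,-0.01,-0.75,0.35],
rows 2 dist 0.097 turn 0.0
[0,0,0.121,0,0,0,0.35],[0,0,0.121,0,0,0,0.35],
```

Call:
carry_out(motion=[[0.1,-0.086,0.016,0,0,-0.75,0.35],[0.108,-0.077,0.016,0,0,-0.75,0.35],[0.114,-0.067,0.016,0,0,-0.75,0.35],[0.12,-0.056,0.016,0,0,-0.75,0.35],[0.124,-0.046,0.016,0,0,-0.75,0.35],[0.128,-0.034,0.016,0,0,-0.75,0.35],[0.131,-0.022,0.016,0,0,-0.75,0.35],[0.132,-0.011,0.016,0,0,-0.75,0.35],[0.133,0.001,0.016,0,0,-0.75,0.35],[0.132,0.013,0.016,0,0,-0.75,0.35],[0.13,0.025,0.016,0,0,-0.76,0.35],[0.127,0.037,0.016,0,0,-0.75,0.35]], newtons=40)

```text
time: 1.6
position: [0.5071, 0.036, 0.154]
ee_rot: [0.741, 0.672, -0.0, -0.0]
force: [1.1, -1.0, 1.3]
opening: 0.0299
gripper_force: 0.0
```

Call:
carry_out(motion=[[0.123,0.048,0.015,0,0,-0.76,0.35],[0.119,0.059,0.016,0,-0.01,-0.75,0.35],[0.113,0.07,0.015,0,0,-0.76,0.35],[0.106,0.079,0.016,0,-0.01,-0.75,0.35],[0,0,0,0,0,0,0.35],[0,0,0,0,0,0,0.35]])

```text
time: 2.35
position: [0.6023, 0.2228, 0.1287]
ee_rot: [0.609, 0.793, -0.002, 0.0]
force: [-0.4, 0.6, 0.1]
opening: 0.0298
gripper_force: 0.0
```

```bash
python3 - <<'E'
from h import *
print(r.get_obs()["time"],r.get_obs()["joints"])
s=plan([.603,.224,.05],down(15),.35)
plan([.603,.224,.033],down(15),.35,start=s)
f=r.grab_frame("scene");P=full(f)
m=(f["depth"]>0)&(abs(P[...,2]-.0575)<.007)&(P[...,1]>.15)&(P[...,1]<.3)&(P[...,0]>.55)&(P[...,0]<.64)
k,l,st,ce=cv2.connectedComponentsWithStats(m.astype(np.uint8))
for i in range(1,k):
    if st[i,4]>15: print(st[i],np.median(P[l==i],0))
cv2.imwrite("pics/d.png",cv2.resize(f["pixels"][200:360,180:340,::-1],None,fx=3.5,fy=3.5))
E
```

```text
2.35 [ 0.22111041  0.44119807  1.45635937 -0.00303939  1.24639682 -0.03965374]
rows 2 dist 0.079 turn 0.2
[0.001,0.001,0.098,-0.01,0.01,0,0.35],[0.002,0.002,0.099,-0.01,0.01,0,0.35],
rows 1 dist 0.017 turn 0.0
[0,0,0.042,0,0,0,0.35],
[243 267  36  51 396] [0.60703486 0.24502864 0.05804145]
```

View pics/d.png

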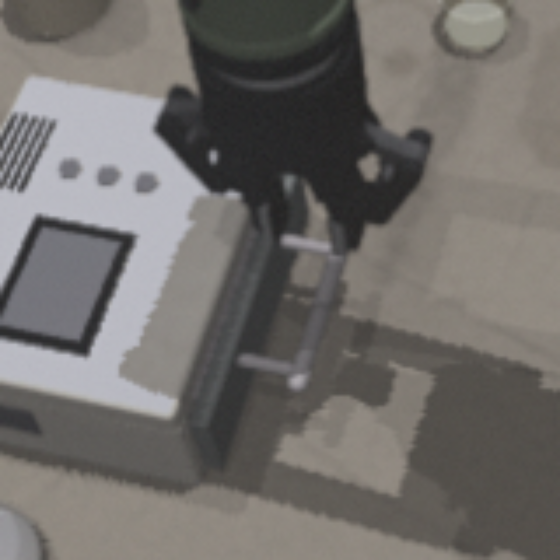

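Call:
carry_out(motion=[[0.001,0.002,0.098,0,0,0,0.35],[0.001,0.002,0.099,0,0,0,0.35],[0,0,0.042,0,0,0,0.35],[0,0,0,0,0,0,0.0],[0,0,0,0,0,0,0],[0,0,0,0,0,0,0],[0,0,0,0,0,0,0]], newtons=40)

```text
time: 3.28
position: [0.6037, 0.2229, 0.0332]
ee_rot: [0.609, 0.793, -0.002, 0.001]
force: [0.3, -4.3, -9.0]
opening: 0.0097
gripper_force: 38.8
```

Call:
carry_out(motion=[[0,-0.03,0,0,0,0,0],[0,-0.04,0,0,0,0,0],[0,-0.04,0,0,0,0,0],[0,-0.04,0,0,0,0,0],[0,-0.04,0,0,0,0,0],[0,-0.04,0,0,0,0,0],[0,-0.03,0,0,0,0,0],[0,-0.01,0,0,0,0,0],[0,0,0,0,0,0,0],[0,0,0,0,0,0,0]])

```text
time: 4.53
position: [0.4989, 0.1946, 0.0332]
ee_rot: [0.609, 0.793, -0.002, 0.001]
force: [-0.2, -6.7, -12.5]
opening: 0.009
gripper_force: 39.9
```

Call:
carry_out(motion=[[0,-0.004,0,0,0,0,0],[0,-0.003,0,0,0,0,0],[0,0,0,0,0,0,0],[0,0,0,0,0,0,0]])

```text
time: 5.03
position: [0.498, 0.1943, 0.0333]
ee_rot: [0.609, 0.793, -0.001, 0.002]
force: [5.7, -5.6, -17.3]
opening: 0.0094
gripper_force: 39.4
```

```bash
cat >> h.py <<'E'
def lean(psi,th=35):
    p=np.radians(psi);t=np.radians(th);a=np.array([-np.sin(t)*np.cos(p),-np.sin(t)*np.sin(p),np.cos(t)])
    y=np.array([-np.sin(p),np.cos(p),0]);return a,np.stack([np.cross(y,-a),y,-a],1)
E
python3 - <<'E'
from h import *
t=dict(np.load("top.npz"));s=dict(np.load("scene.npz"))
print(tri(t,[376.2,253.3],s,[411,177]),plane(t,[[376.2,253.3]],.0785))
a,M=lean(-15.3)
ct=np.array([.463,-.153,.0785]);print(a)
o=r.get_obs();P=np.array(o["position"]);Q=R.from_quat(o["ee_rot"]).as_matrix()
s1=plan(P+[0,0,.12],Q,.5)
plan(ct+.08*a,M,.5,start=s1)
E
```

```text
(array([ 0.46002916, -0.15553685,  0.07850227]), np.float64(0.006331829585740871)) [[ 0.46312709 -0.15488181  0.0785    ]]
[-0.55324741  0.15135136  0.81915204]
rows 2 dist 0.12 turn 0.0
[-0.001,0,-0.15,0,0,0,0.5],[0,0,-0.15,0,0,0,0.5],
rows 11 dist 0.345 turn 68.2
[-0.069,-0.037,0.002,-0.24,-0.42,-0.76,0.5],[-0.065,-0.043,0.005,-0.24,-0.42,-0.76,0.5],[-0.061,-0.049,0.006,-0.24,-0.42,-0.76,0.5],[-0.055,-0.055,0.008,-0.24,-0.41,-0.76,0.5],[-0.05,-0.06,0.009,-0.24,-0.42,-0.76,0.5],[-0.044,-0.064,0.009,-0.24,-0.42,-0.77,0.5],[-0.037,-0.068,0.01,-0.25,-0.41,-0.76,0.5],[-0.03,-0.072,0.009,-0.24,-0.42,-0.77,0.5],[-0.023,-0.074,0.008,-0.25,-0.41,-0.76,0.5],[-0.016,-0.077,0.007,-0.24,-0.42,-0.77,0.5],[-0.008,-0.078,0.005,-0.25,-0.41,-0.76,0.5],
```

Call:
carry_out(motion=[[0,0,0,0,0,0,0.35],[0,0,0,0,0,0,0.35],[0,0,0,0,0,0,0.35],[0,0,-0.15,0,0,0,0.35],[0,0,-0.15,0,0,0,0.5],[-0.069,-0.037,0.002,-0.24,-0.42,-0.76,0.5],[-0.065,-0.043,0.005,-0.24,-0.42,-0.76,0.5],[-0.061,-0.049,0.006,-0.24,-0.42,-0.76,0.5],[-0.055,-0.055,0.008,-0.24,-0.41,-0.76,0.5],[-0.05,-0.06,0.009,-0.24,-0.42,-0.76,0.5]])

```text
time: 6.28
position: [0.4617, 0.0428, 0.1506]
ee_rot: [0.406, 0.902, -0.02, 0.144]
force: [0.1, 0.4, -0.3]
opening: 0.0426
gripper_force: 0.0
```

Call:
carry_out(motion=[[-0.044,-0.064,0.009,-0.24,-0.42,-0.77,0.5],[-0.037,-0.068,0.01,-0.25,-0.41,-0.76,0.5],[-0.03,-0.072,0.009,-0.24,-0.42,-0.77,0.5],[-0.023,-0.074,0.008,-0.25,-0.41,-0.76,0.5],[-0.016,-0.077,0.007,-0.24,-0.42,-0.77,0.5],[-0.008,-0.078,0.005,-0.25,-0.41,-0.76,0.5],[0,0,0,0,0,0,0.5],[0,0,0,0,0,0,0.5]])

```text
time: 7.28
position: [0.4225, -0.1166, 0.1439]
ee_rot: [0.161, 0.947, -0.033, 0.277]
force: [-0.3, 0.9, -0.7]
opening: 0.0426
gripper_force: 0.0
```

```bash
python3 - <<'E'
from h import *
a,M=lean(-15.3);o=r.get_obs();print(o["joints"],np.linalg.norm(R.from_matrix(M.T@R.from_quat(o["ee_rot"]).as_matrix()).as_rotvec()))
t=r.grab_frame("top");s=r.grab_frame("scene")
np.savez("top2.npz",**t);np.savez("scene2.npz",**s)
c=np.zeros((600,800,3),np.uint8)
A=cv2.resize(t["pixels"][145:245,165:285],None,fx=3.3,fy=3.3,interpolation=3)
B=cv2.resize(s["pixels"][130:225,350:450],None,fx=4,fy=4,interpolation=3)
C=cv2.resize(t["pixels"][205:285,320:430],None,fx=3,fy=3,interpolation=3)
c[:330,:396]=A;c[:380,400:800]=B;c[340:580,:330]=C
cv2.imwrite("pics/e.png",np.clip(c[:,:,::-1]*1.5,0,255).astype(np.uint8))
E
```

```text
[-0.58573236 -0.35013542  2.36444726  0.28422078  0.60136429 -2.01174485] 0.08115385722384238
```

View pics/e.png

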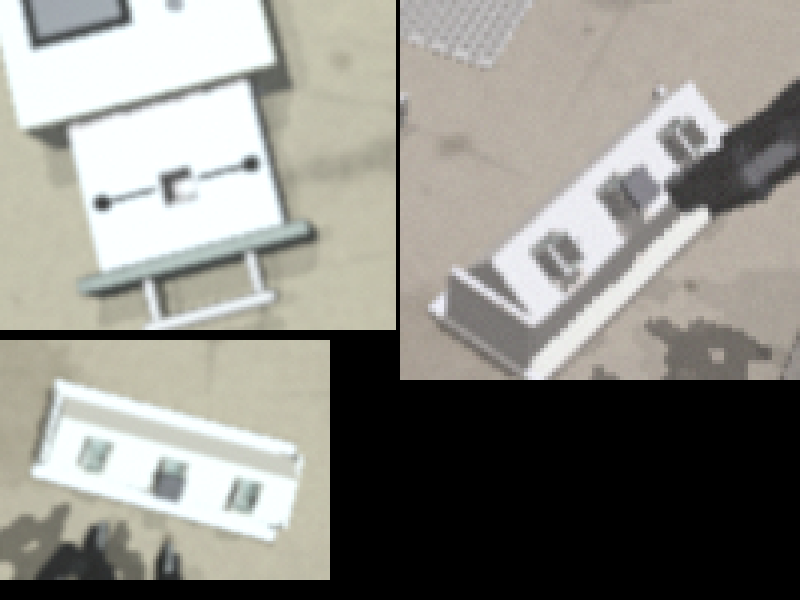

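```bash
python3 - <<'E'
from h import *
t=dict(np.load("top2.npz"));s=dict(np.load("scene2.npz"))
for u in([409.5,177],[410.5,177]):print(tri(t,[376.3,253.7],s,u))
h=np.array([.498,.1943])
for n,f in(("top",t),("scene",s)):
    P=full(f);g=f["pixels"].astype(int).mean(2)
    e=np.array([np.cos(np.radians(15.05)),np.sin(np.radians(15.05))]);y=np.array([-e[1],e[0]])
    X=plane(f,np.stack(np.meshgrid(np.arange(640),np.arange(400)),-1).reshape(-1,2),.058).reshape(400,640,3)[...,:2]-h
    lx=X@e;ly=X@y
    deck=(lx>.053)&(lx<.15)&(abs(ly)<.07)
    m=deck&(g<.6*np.median(g[deck]))&(abs(P[...,2]-.058)<.03)
    m=deck&(g<.6*np.median(g[deck]))
    k,l,st,ce=cv2.connectedComponentsWithStats(m.astype(np.uint8),connectivity=4)
    for i in range(1,k):
        if st[i,4]>5:
            w=(255-g)[l==i];print(n,st[i],"lx,ly",lx[l==i].mean().round(4),ly[l==i].mean().round(4),"ext",lx[l==i].min().round(4),lx[l==i].max().round(4),ly[l==i].min().round(4),ly[l==i].max().round(4))
a,M=lean(-15.3);ct=np.array([.463,-.154,.0785])
s1=plan(ct+.045*a,M,.5,n=4)
plan(ct-.022*a,M,.5,start=s1,n=3)
E
```

```text
(array([ 0.46121362, -0.15549336,  0.07734336]), np.float64(0.0020310068750444645))
(array([ 0.46011417, -0.15560913,  0.07809257]), np.float64(0.004259346654957998))
top [241 173  11  38  63] lx,ly 0.1031 -0.0679 ext 0.0544 0.149 -0.0696 -0.0661
top [238 193   5   4  16] lx,ly 0.098 -0.0518 ext 0.0938 0.1022 -0.0567 -0.0462
top [214 196   8  10  39] lx,ly 0.0998 0.0062 ext 0.0875 0.1071 -0.0059 0.0133
top [194 204   5   5  18] lx,ly 0.0986 0.0585 ext 0.0936 0.1037 0.0528 0.0633
scene [283 261   5   8  25] lx,ly 0.0966 -0.0547 ext 0.0917 0.1015 -0.0613 -0.0451
scene [280 275   2   6   7] lx,ly 0.0967 -0.0226 ext 0.0956 0.0975 -0.0284 -0.0171
scene [272 283  13  11 100] lx,ly 0.0957 0.0015 ext 0.0851 0.1062 -0.0086 0.0119
scene [273 298   2   5   6] lx,ly 0.0964 0.0274 ext 0.0953 0.0972 0.0229 0.0314
scene [267 311   6   7  34] lx,ly 0.0964 0.0564 ext 0.091 0.1019 0.0499 0.0627
rows 4 dist 0.045 turn 4.6
[-0.004,-0.016,0.023,-0.02,-0.09,-0.13,0.5],[-0.003,-0.016,0.023,-0.02,-0.1,-0.14,0.5],[-0.003,-0.016,0.023,-0.02,-0.09,-0.13,0.5],[-0.002,-0.016,0.022,-0.02,-0.1,-0.14,0.5],
rows 3 dist 0.067 turn 0.0
[0,0,0.056,0,0,0,0.5],[0,0,0.056,0,0,0,0.5],[0,0,0.056,0,0,0,0.5],
```

Call:
carry_out(motion=[[-0.004,-0.016,0.023,-0.02,-0.09,-0.13,0.5],[-0.003,-0.016,0.023,-0.02,-0.1,-0.14,0.5],[-0.003,-0.016,0.023,-0.02,-0.09,-0.13,0.5],[-0.002,-0.016,0.022,-0.02,-0.1,-0.14,0.5],[0,0,0,0,0,0,0.5],[0,0,0,0,0,0,0.5]])

```text
time: 8.12
position: [0.4377, -0.1473, 0.1152]
ee_rot: [0.127, 0.945, -0.04, 0.298]
force: [0.1, -0.5, -0.4]
opening: 0.0427
gripper_force: 0.0
```

```bash
python3 - <<'E'
from h import *
a,M=lean(-15.3);o=r.get_obs();Q=R.from_quat(o["ee_rot"]).as_matrix();ct=np.array([.463,-.154,.0785]);print(o["joints"],np.linalg.norm(R.from_matrix(M.T@Q).as_rotvec()),"offset in tool",Q.T@(ct+.045*a-o["position"]))
t=r.grab_frame("top");s=r.grab_frame("scene")
c=np.zeros((420,800,3),np.uint8)
B=cv2.resize(s["pixels"][130:225,350:450],None,fx=4,fy=4,interpolation=3)
C=cv2.resize(t["pixels"][205:295,320:420],None,fx=4,fy=4,interpolation=3)
c[:380,400:800]=B;c[:360,:400]=C
cv2.imwrite("pics/f.png",np.clip(c[:,:,::-1]*1.5,0,255).astype(np.uint8))
s1=plan(ct+.015*a,M,.5,n=2)
plan(ct-.022*a,M,.5,start=s1,n=3)
E
```

```text
[-0.67258598 -0.21803775  2.36950743  0.51794122  0.47335293 -2.37872709] 0.0007380617034051895 offset in tool [-3.38695214e-04  1.74467971e-04  8.52818233e-05]
rows 2 dist 0.03 turn 0.1
[0,0.001,0.038,0,0,0,0.5],[0,0,0.038,-0.01,0,0,0.5],
rows 3 dist 0.037 turn 0.0
[0,0,0.031,0,0,0,0.5],[0,0,0.031,0,0,0,0.5],[0,0,0.03,0,0,0,0.5],
```

View pics/f.png

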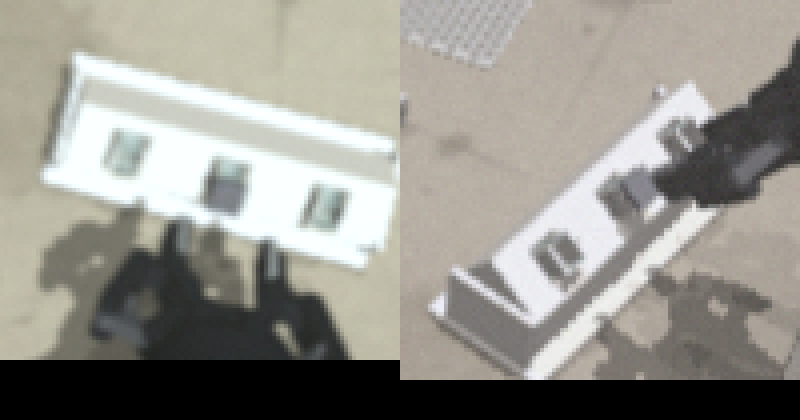

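```bash
cat >> h.py <<'E'
def proj(f,p):
    V=np.array(f["view"]);return cv2.projectPoints(np.atleast_2d(p).astype(float),cv2.Rodrigues(V[:3,:3])[0],V[:3,3],np.array(f["K"]),np.array([f["k1"],0,0,0,0.]))[0].reshape(-1,2)
E
python3 - <<'E'
from h import *
t=dict(np.load("top2.npz"));s=dict(np.load("scene2.npz"))
o=r.get_obs();Q=R.from_quat(o["ee_rot"]).as_matrix();P=np.array(o["position"])
pts=[P+Q@[0,y,-.004] for y in(-.0285,.0285,0)]+[[.463,-.154,.0785]]
print("top crop",(proj(t,pts)-[320,205])*4+2);print("scene crop",(proj(s,pts)-[350,130])*4+[402,2])
E
```

```text
top crop [[273.4032884  256.74610745]
 [175.69049819 230.40009448]
 [224.56738825 243.58918917]
 [225.31297761 195.42618303]]
scene crop [[716.9701036  137.7046177 ]
 [658.22941339 193.35939318]
 [688.02276198 165.13834827]
 [634.71584703 188.98224458]]
```

Call:
carry_out(motion=[[0,0,0.038,0,0,0,0.5],[0,0,0.038,0,0,0,0.5],[0,0,0.031,0,0,0,0.5],[0,0,0.031,0,0,0,0.5],[0,0,0.03,0,0,0,0.5],[0,0,0,0,0,0,0.5]], newtons=30)

```text
time: 8.98
position: [0.4747, -0.1579, 0.0597]
ee_rot: [0.127, 0.945, -0.04, 0.297]
force: [-0.3, 0.3, -0.5]
opening: 0.0428
gripper_force: 0.0
```

Call:
carry_out(motion=[[0,0,0,0,0,0,0],[0,0,0,0,0,0,0],[0,0,0,0,0,0,0],[0,0,0,0,0,0,0],[0,0,0,0,0,0,0]])

```text
time: 9.6
position: [0.4747, -0.1584, 0.0605]
ee_rot: [0.127, 0.945, -0.041, 0.298]
force: [-4.6, 2.0, 6.0]
opening: 0.0192
gripper_force: 33.0
```

Call:
carry_out(motion=[[0,0,-0.02,0,0,0,0],[0,0,-0.03,0,0,0,0],[0,0,-0.035,0,0,0,0],[0,0,-0.035,0,0,0,0],[0,0,0,0,0,0,0]])

```text
time: 10.22
position: [0.4481, -0.1511, 0.1]
ee_rot: [0.127, 0.945, -0.041, 0.299]
force: [0.3, 0.5, 0.1]
opening: 0.0192
gripper_force: 32.3
```

```bash
python3 - <<'E'
from h import *
o=r.get_obs();Q=R.from_quat(o["ee_rot"]).as_matrix();P=np.array(o["position"])
e=np.array([np.cos(np.radians(15.05)),np.sin(np.radians(15.05)),0])
s1=plan(P+[0,0,.09],Q,0,n=3)
print("joints",o["joints"])
s2=plan([.591,.2218,.15],down(15.05),0,start=s1,n=18)
E
```

```text
rows 3 dist 0.09 turn 0.0
[-0.043,0,-0.061,0,0,0,0],[-0.043,0,-0.062,0,0,0,0],[-0.043,0,-0.061,0,0,0,0],
joints [-0.659163   -0.14378892  2.35615432  0.57307869  0.41313884 -2.43067274]
rows 18 dist 0.401 turn 68.3
[-0.001,0.055,0.008,0.15,0.26,0.47,0],[0.002,0.055,0.007,0.15,0.26,0.47,0],[0.004,0.055,0.006,0.15,0.26,0.47,0],[0.007,0.055,0.005,0.15,0.26,0.47,0],[0.01,0.055,0.004,0.15,0.26,0.46,0],[0.013,0.054,0.003,0.15,0.26,0.46,0],[0.016,0.053,0.003,0.14,0.26,0.47,0],[0.019,0.052,0.003,0.14,0.26,0.46,0],[0.022,0.051,0.002,0.15,0.26,0.47,0],[0.025,0.05,0.002,0.14,0.26,0.46,0],[0.027,0.049,0.002,0.15,0.26,0.47,0],[0.03,0.047,0.002,0.14,0.25,0.47,0],[0.033,0.045,0.003,0.15,0.26,0.46,0],[0.035,0.043,0.003,0.14,0.25,0.47,0],[0.037,0.042,0.003,0.15,0.26,0.46,0],[0.039,0.039,0.004,0.14,0.25,0.46,0],[0.042,0.037,0.004,0.15,0.26,0.47,0],[0.043,0.036,0.005,0.14,0.25,0.46,0],
```

Call:
carry_out(motion=[[-0.043,0,-0.061,0,0,0,0],[-0.043,0,-0.062,0,0,0,0],[-0.043,0,-0.061,0,0,0,0],[-0.001,0.055,0.008,0.15,0.26,0.47,0],[0.002,0.055,0.007,0.15,0.26,0.47,0],[0.004,0.055,0.006,0.15,0.26,0.47,0],[0.007,0.055,0.005,0.15,0.26,0.47,0],[0.01,0.055,0.004,0.15,0.26,0.46,0],[0.013,0.054,0.003,0.15,0.26,0.46,0],[0.016,0.053,0.003,0.14,0.26,0.47,0],[0.019,0.052,0.003,0.14,0.26,0.46,0],[0.022,0.051,0.002,0.15,0.26,0.47,0]])

```text
time: 11.72
position: [0.5198, 0.0362, 0.1681]
ee_rot: [0.386, 0.91, -0.021, 0.153]
force: [0.1, 0.1, -0.5]
opening: 0.0196
gripper_force: 32.3
```

Call:
carry_out(motion=[[0.025,0.05,0.002,0.14,0.26,0.46,0],[0.027,0.049,0.002,0.15,0.26,0.47,0],[0.03,0.047,0.002,0.14,0.25,0.47,0],[0.033,0.045,0.003,0.15,0.26,0.46,0],[0.035,0.043,0.003,0.14,0.25,0.47,0],[0.037,0.042,0.003,0.15,0.26,0.46,0],[0.039,0.039,0.004,0.14,0.25,0.46,0],[0.042,0.037,0.004,0.15,0.26,0.47,0],[0.043,0.036,0.005,0.14,0.25,0.46,0],[0,0,0,0,0,0,0],[0,0,0,0,0,0,0]])

```text
time: 13.1
position: [0.5905, 0.2216, 0.1483]
ee_rot: [0.608, 0.794, -0.001, -0.001]
force: [-0.5, -1.6, -1.2]
opening: 0.0195
gripper_force: 32.3
```

```bash
python3 - <<'E'
from h import *
o=r.get_obs();Q=R.from_quat(o["ee_rot"]).as_matrix();P=np.array(o["position"]);print(P,o["joints"],o["opening"])
s1=plan([.591,.2218,.098],down(15.05),0)
E
```

```text
[0.59049602 0.22159944 0.14828136] [ 2.21556108e-01  3.97953112e-01  1.47356735e+00  7.36641216e-04
  1.27283914e+00 -4.30558413e-02] 0.01953845123065525
rows 1 dist 0.05 turn 0.2
[0,0.002,0.126,-0.02,-0.01,0.01,0],
```

Call:
carry_out(motion=[[0,0.001,0.06,-0.01,-0.01,0.01,0],[0,0.001,0.066,-0.01,0,0,0],[0,0,0,0,0,0,0]])

```text
time: 13.48
position: [0.589, 0.221, 0.0962]
ee_rot: [0.609, 0.793, -0.002, -0.002]
force: [-0.6, -0.4, -0.5]
opening: 0.0193
gripper_force: 32.3
```

```bash
python3 - <<'E'
from h import *
o=r.get_obs();Q=R.from_quat(o["ee_rot"]).as_matrix();P=np.array(o["position"]);print(P)
s=r.grab_frame("scene");t=r.grab_frame("top");np.savez("s3.npz",**s);np.savez("t3.npz",**t)
c=np.zeros((480,800,3),np.uint8)
c[:480,:480]=cv2.resize(s["pixels"][235:315,235:315],None,fx=6,fy=6,interpolation=3)
c[:320,480:800]=cv2.resize(t["pixels"][165:229,190:254],None,fx=5,fy=5,interpolation=3)
cv2.imwrite("pics/g.png",np.clip(c[:,:,::-1]*1.6,0,255).astype(np.uint8))
pts=[P,P+Q@[0,0,.028],[.591,.2218,.058]]+[P+Q@[x,y,.028] for x in(-.01,.01) for y in (-.01,.01)]
print("scene crop",(proj(s,pts)-235)*6+3)
E
```

```text
[0.5889826  0.22104882 0.09616981]
scene crop [[251.97698922 267.3290325 ]
 [259.38076316 310.5249438 ]
 [254.86303346 324.8222104 ]
 [297.63807276 289.35682779]
 [238.12926018 277.65506564]
 [281.01865138 343.97319047]
 [220.72030208 331.90561998]]
```

View pics/g.png

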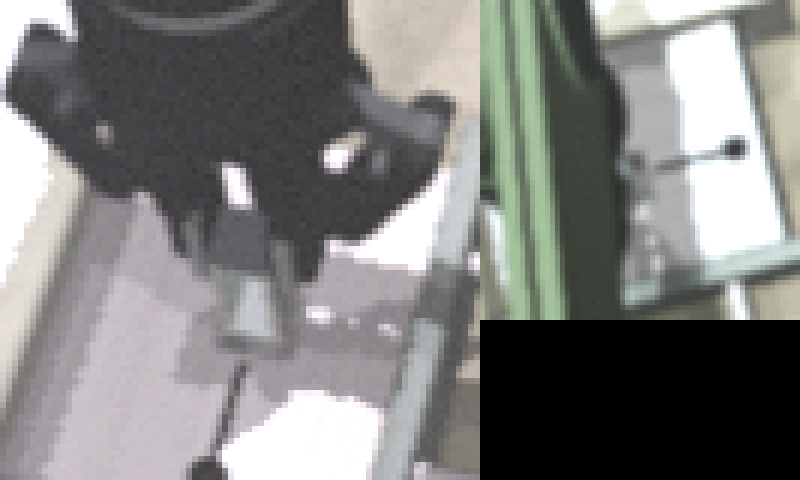

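```bash
python3 - <<'E'
from h import *
s=dict(np.load("s3.npz"));P=full(s)
o=r.get_obs();Q=R.from_quat(o["ee_rot"]).as_matrix();p=np.array(o["position"]);print(p,o["opening"])
T=(P-p)@Q*1000
g=s["pixels"].astype(int)
for v in range(235+36,235+62):
    print(v,[("%d,%d,%d|%d"%(*T[v,u],g[v,u].mean())) for u in range(271,286,2)])
m=(s["depth"]>0)&(abs(P[...,0]-.57)<.04)&(abs(P[...,1]-.26)<.02)&(abs(P[...,2]-.058)<.01)
print("deck z",np.median(P[m][:,2]))
pts=[p+Q@np.array(x) for x in([.01,0,-.022],[.01,0,-.015],[.01,0,.024],[.008,0,.028],[.0,.0,.028])];print(proj(s,pts))
E
```

```text
[0.59174919 0.22184942 0.09941237] 0.019406444012428838
271 ['0,5,-21|55', '0,1,-24|63', '-2,-1,-22|59', '-1,-5,-25|62', '11,-14,-49|52', '11,-18,-51|42', '10,-22,-51|40', '9,-25,-50|38']
272 ['1,5,-22|57', '0,1,-21|59', '0,-2,-22|61', '0,-5,-23|59', '11,-14,-46|50', '10,-18,-47|42', '9,-21,-46|41', '9,-25,-47|45']
273 ['2,4,-20|56', '1,1,-20|61', '1,-2,-22|61', '1,-6,-22|62', '11,-14,-42|49', '11,-18,-44|43', '11,-22,-46|41', '11,-25,-46|42']
274 ['5,3,-22|60', '3,0,-21|61', '4,-3,-22|62', '2,-6,-21|61', '10,-13,-37|50', '11,-18,-41|46', '12,-22,-44|40', '10,-25,-42|41']
275 ['6,3,-21|62', '6,0,-21|62', '5,-3,-21|62', '5,-7,-22|61', '9,-13,-32|54', '9,-17,-34|67', '5,-19,-27|50', '5,-23,-29|40']
276 ['9,2,-22|63', '8,0,-22|60', '7,-4,-22|61', '7,-8,-23|62', '10,-13,-30|54', '10,-17,-32|78', '5,-18,-23|57', '4,-22,-23|42']
277 ['10,2,-21|60', '10,-1,-22|60', '10,-5,-23|59', '8,-8,-20|60', '10,-12,-26|50', '9,-16,-25|77', '6,-19,-22|59', '6,-23,-24|38']
278 ['11,2,-19|62', '11,-1,-20|61', '11,-5,-21|60', '9,-8,-19|60', '10,-12,-23|52', '10,-16,-24|72', '6,-18,-17|60', '6,-22,-20|40']

[... 1789 characters left out ...]
 '3,-18,40|89']
293 ['12,7,38|90', '12,3,38|81', '-9,9,82|75', '-11,5,84|84', '-11,1,81|84', '-12,-2,82|77', '7,-14,40|74', '6,-18,39|100']
294 ['15,6,38|99', '13,3,39|100', '13,0,38|92', '12,-4,38|92', '11,-8,39|84', '5,-9,50|77', '9,-15,39|83', '9,-19,37|100']
295 ['16,6,39|101', '14,2,41|102', '14,-1,39|79', '13,-4,40|95', '12,-8,41|97', '12,-12,39|92', '11,-16,39|95', '12,-20,37|101']
296 ['19,5,38|101', '383,-172,-734|100', '16,-1,39|59', '16,-5,38|97', '14,-8,41|99', '14,-12,40|96', '15,-17,36|101', '13,-20,38|100']
deck z 0.05988110935391905
[[272.36436513 276.67609234]
 [272.69196258 278.57910393]
 [274.44098137 288.72854662]
 [274.90372917 288.80852254]
 [276.05701665 285.15617308]]
```

Call:
carry_out(motion=[[-0.004,-0.004,0.015,0,0,0,0],[0,0,0.015,0,0,0,0],[0,0,0.01,0,0,0,0],[0,0,0.005,0,0,0,0],[0,0,0,0,0,0,0]])

```text
time: 14.2
position: [0.5908, 0.22, 0.0808]
ee_rot: [0.609, 0.793, 0.0, 0.001]
force: [0.1, -0.9, 0.5]
opening: 0.0192
gripper_force: 32.3
```

Call:
carry_out(motion=[[0,0,0.006,0,0,0,0],[0,0,0.006,0,0,0,0],[0,0,0.006,0,0,0,0],[0,0,0,0,0,0,0]])

```text
time: 14.7
position: [0.5917, 0.2201, 0.0741]
ee_rot: [0.609, 0.793, 0.001, 0.001]
force: [3.1, -2.5, 0.4]
opening: 0.0194
gripper_force: 32.1
```

Call:
carry_out(motion=[[-0.002,0,0.006,0,0,0,0],[-0.001,0,0.006,0,0,0,0],[0,0,0.006,0,0,0,0],[0,0,0.006,0,0,0,0],[0,0,0,0,0,0,0]])

```text
time: 15.32
position: [0.5906, 0.2192, 0.0634]
ee_rot: [0.609, 0.793, 0.0, 0.0]
force: [2.6, 1.1, -0.7]
opening: 0.0194
gripper_force: 30.3
```

Call:
carry_out(motion=[[0,0,0.004,0,0,0,0],[0,0,0,0,0,0,0.3],[0,0,0,0,0,0,0.4],[0,0,0,0,0,0,0.4],[0,0,-0.06,0,0,0,0.4],[0,0,-0.075,0,0,0,0.4],[0,0,0,0,0,0,0],[0,0,0,0,0,0,0],[0,0,0,0,0,0,0],[0,0,0,0,0,0,0]])

```text
time: 16.58
position: [0.5901, 0.2188, 0.1152]
ee_rot: [0.609, 0.793, -0.0, -0.0]
force: [-0.2, 0.2, 0.2]
opening: 0.0003
gripper_force: 0.0
```

```bash
python3 - <<'E'
from h import *
o=r.get_obs();Q=R.from_quat(o["ee_rot"]).as_matrix();p=np.array(o["position"]);print(p,o["opening"])
s=r.grab_frame("scene");P=full(s)
T=(P-p)@Q*1000
m=(s["depth"]>0)&(abs(T[...,0])<16)&(abs(T[...,1])<16)&(P[...,2]>.075)&(P[...,2]<.1)
q=P[m];print(len(q),np.percentile(q[:,2],[10,50,90,97]),np.median(q,0),np.median(T[m],0))
cv2.imwrite("pics/i.png",np.clip(cv2.resize(s["pixels"][235:335,225:325,::-1],None,fx=5,fy=5,interpolation=3)*1.6,0,255).astype(np.uint8))
E
```

```text
[0.59009191 0.21884437 0.11519758] 0.00030727765634609787
136 [0.07878289 0.08640731 0.08854751 0.08925917] [0.58778781 0.22372575 0.08640731] [ 4.95702422 -0.76038152 28.7903357 ]
```

View pics/i.png

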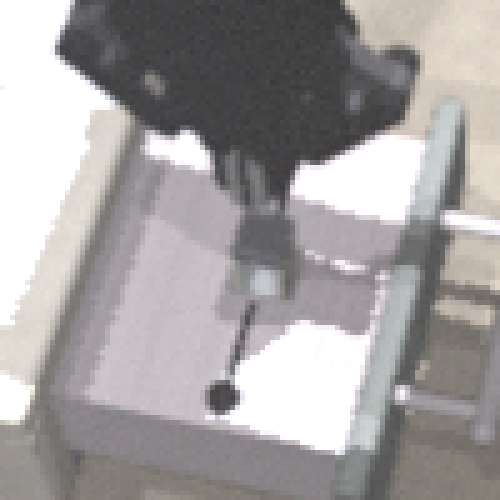

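Call:
carry_out(motion=[[0,0.003,0.035,0,0,0,0],[0,0,0.03,0,0,0,0],[0,0,0.006,0,0,0,0],[0,0,0.006,0,0,0,0],[0,0,0.006,0,0,0,0],[0,0,0,0,0,0,0]])

```text
time: 17.38
position: [0.593, 0.2196, 0.0842]
ee_rot: [0.609, 0.793, 0.001, 0.001]
force: [1.3, 0.2, 1.6]
opening: -0.0001
gripper_force: 0.7
```

Call:
carry_out(motion=[[0,0,0.006,0,0,0,0],[0,0,0.006,0,0,0,0],[0,0,0.006,0,0,0,0],[0,0,0,0,0,0,0]])

```text
time: 17.88
position: [0.5917, 0.2192, 0.0757]
ee_rot: [0.609, 0.793, 0.0, 0.0]
force: [0.6, -0.5, 0.0]
opening: -0.0002
gripper_force: 0.0
```

Call:
carry_out(motion=[[0,0,0.006,0,0,0,0],[0,0,0.006,0,0,0,0],[0,0,0.006,0,0,0,0]])

```text
time: 18.25
position: [0.5917, 0.2193, 0.0687]
ee_rot: [0.609, 0.793, 0.0, 0.0]
force: [-1.7, -1.5, 3.7]
opening: -0.0001
gripper_force: 2.0
```

Call:
carry_out(motion=[[0,0,0.006,0,0,0,0],[0,0,0.004,0,0,0,0],[0,0,0.003,0,0,0,0]])

```text
time: 18.62
position: [0.5921, 0.2194, 0.0636]
ee_rot: [0.609, 0.793, 0.0, 0.0]
force: [-1.0, -1.0, 4.2]
opening: 0.0003
gripper_force: 2.0
```

Call:
carry_out(motion=[[0,0,0.002,0,0,0,0],[0,0,0.001,0,0,0,0],[0,0,0,0,0,0,0]])

```text
time: 19.0
position: [0.5927, 0.2195, 0.0631]
ee_rot: [0.609, 0.793, 0.001, 0.001]
force: [-1.3, 0.4, 5.5]
opening: -0.0
gripper_force: 2.5
```

Call:
carry_out(motion=[[0,0,0.002,0,0,0,0],[0,0,0.001,0,0,0,0],[0,0,0,0,0,0,0]])

```text
time: 19.38
position: [0.5937, 0.2198, 0.0631]
ee_rot: [0.609, 0.793, 0.002, 0.002]
force: [-1.4, -0.3, 7.7]
opening: 0.0004
gripper_force: 4.1
```

Call:
carry_out(motion=[[0,0,0.002,0,0,0,0],[0,0,0.002,0,0,0,0],[0,0,0,0,0,0,0]])

```text
time: 19.75
position: [0.5951, 0.2202, 0.063]
ee_rot: [0.609, 0.793, 0.003, 0.003]
force: [-1.8, -1.0, 11.9]
opening: 0.0002
gripper_force: 6.1
```

Call:
carry_out(motion=[[0,0,-0.06,0,0,0,0],[0,0,-0.11,0,0,0,0.35],[0,0,0,0,0,0,0.35]])

```text
time: 20.12
position: [0.5957, 0.2202, 0.1321]
ee_rot: [0.609, 0.793, 0.004, 0.004]
force: [-0.2, -1.1, -0.2]
opening: 0.0301
gripper_force: 0.0
```

```bash
python3 - <<'E'
from h import *
s=r.grab_frame("scene");P=full(s)
m=(s["depth"]>0)&(np.hypot(P[...,0]-.591,P[...,1]-.221)<.009)&(P[...,2]<.09)
print(len(P[m]),np.percentile(P[m][:,2],[10,50,90]))
s1=plan([.498,.195,.13],down(15.05),.35)
plan([.498,.195,.034],down(15.05),.35,start=s1)
E
```

```text
64 [0.05309881 0.06470542 0.06652176]
rows 2 dist 0.099 turn 0.4
[0.001,-0.124,-0.001,0.03,0,0,0.35],[0.001,-0.123,-0.001,0.02,0,0,0.35],
rows 2 dist 0.096 turn 0.0
[0,0,0.12,0,0,0,0.35],[0,0,0.12,0,0,0,0.35],
```

Call:
carry_out(motion=[[0.001,-0.124,-0.001,0.03,0,0,0.35],[0.001,-0.123,-0.001,0.02,0,0,0.35],[0,0,0,0,0,0,0.35],[0,0,0,0,0,0,0.35]], newtons=40)

```text
time: 20.68
position: [0.4963, 0.1945, 0.1277]
ee_rot: [0.609, 0.793, -0.002, -0.002]
force: [0.7, -0.8, 0.9]
opening: 0.03
gripper_force: 0.0
```

```bash
python3 - <<'E'
from h import *
print(r.get_obs()["position"]);plan([.498,.195,.034],down(15.05),.35)
E
```

```text
[0.49634808 0.19445433 0.12771907]
rows 2 dist 0.094 turn 0.3
[0,0.003,0.117,-0.02,0,0,0.35],[0,0.002,0.117,-0.02,0,0,0.35],
```

Call:
carry_out(motion=[[0,0.003,0.117,-0.01,0,0,0.35],[0,0.002,0.117,-0.01,0,0,0.35],[0,0,0,0,0,0,0.35],[0,0,0,0,0,0,0],[0,0,0,0,0,0,0],[0,0,0,0,0,0,0],[0,0,0,0,0,0,0]])

```text
time: 21.55
position: [0.4996, 0.1952, 0.0366]
ee_rot: [0.609, 0.793, 0.0, 0.001]
force: [2.2, -0.5, 0.5]
opening: 0.0094
gripper_force: 39.6
```

Call:
carry_out(motion=[[0,0.03,0,0,0,0,0],[0,0.04,0,0,0,0,0],[0,0.04,0,0,0,0,0],[0,0.04,0,0,0,0,0],[0,0.04,0,0,0,0,0],[0,0.04,0,0,0,0,0],[0,0.03,0,0,0,0,0],[0,0.01,0,0,0,0,0],[0,0,0,0,0,0,0],[0,0,0,0,0,0,0]])

```text
time: 22.8
position: [0.6041, 0.2235, 0.0365]
ee_rot: [0.609, 0.793, 0.001, 0.001]
force: [1.5, 1.5, 5.4]
opening: 0.0095
gripper_force: 40.1
```

Call:
carry_out(motion=[[0,0.004,0,0,0,0,0],[0,0.004,0,0,0,0,0],[0,0,0,0,0,0,0],[0,0,0,0,0,0,0]])

```text
time: 23.3
position: [0.6041, 0.2235, 0.0365]
ee_rot: [0.608, 0.794, -0.002, -0.002]
force: [-6.1, -1.4, 12.5]
opening: 0.0095
gripper_force: 40.8
```

At the stop: shut. Release and withdraw upward.

Call:
carry_out(motion=[[0,-0.006,0,0,0,0,0],[0,0,0,0,0,0,0.35],[0,0,0,0,0,0,0.35],[0,0,0,0,0,0,0.35],[0,0,-0.1,0,0,0,0.35],[0,0,-0.14,0,0,0,0.35],[0,-0.12,-0.05,0,0,0,0.35],[0,-0.12,0,0,0,0,0.35],[0,-0.12,0,0,0,0,0.35],[0,0,0,0,0,0,0.35],[0,0,0,0,0,0,0.35]])

```text
time: 24.68
position: [0.4648, 0.186, 0.1512]
ee_rot: [0.609, 0.793, -0.001, -0.0]
force: [0.4, 0.3, 0.7]
opening: 0.0299
gripper_force: 0.0
```

```bash
python3 - <<'E'
from h import *
def bar(f):
    P=full(f);m=(f["depth"]>0)&(abs(P[...,2]-.0575)<.006)&(P[...,1]>.15)&(P[...,1]<.3)&(P[...,0]>.45)&(P[...,0]<.62)
    k,l,st,ce=cv2.connectedComponentsWithStats(m.astype(np.uint8));i=1+np.argmax(st[1:,4]);q=P[l==i]
    return st[i],(q[:,:2]-[.7255,.258])@[.9657,.2597]
for f in(dict(np.load("scene.npz")),r.grab_frame("scene"),dict(np.load("top.npz")),r.grab_frame("top")):
    s,x=bar(f);print(s,np.percentile(x,[5,25,50]))
E
```

```text
[251 266  29  46 312] [-0.13138319 -0.1295118  -0.12639587]
[251 266  29  46 314] [-0.13162759 -0.12968761 -0.12656643]
[197 189  41  14 214] [-0.1299436  -0.12776826 -0.12462573]
[197 189  41  14 213] [-0.12987213 -0.12789828 -0.12485637]
```

The bar reads the same place as at the start, within 0.3 mm, so the drawer is shut and the robot is clear of everything.

```bash
python3 -c "
from workcell import r
print(r.hand_in())"
```

```text
the job is handed in; nothing more can be done
None
```

I handed the job in at about 25 s: the stoppered cell is home on the well's floor with its clear faces across the light path, the drawer is shut within about 0.3 mm of its starting place, and I left the open cells alone; the judge gave no verdict back.

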